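# Draw a candle from its slanted mould and hold it upright

## Task

On the candle-mould rack, lower the guard gently all the way down onto its stops, without letting it drop, and leave it down. Then draw the flat-topped candle out of its slanted mould, turn it upright with the wick up, and finish while still holding it still in the gripper, its foot at least 12 cm above the bench and clear of everything. Leave the two other candles in their moulds and do not disturb the other things on the bench.

Things in the scene. Friction and masses are not known exactly. Their poses are not given: they have to be found in the camera images.
- rack: Fixed grey steel candle-mould rack, 285 mm deep (x), 258 mm wide (y). Origin on the bench surface, under the mouth of the middle mould; its x points away from the robot's side, y to the left, z up. Side plates 90 mm high at y = +-125 mm, x = -90 to +100 mm. In front of the moulds (+x) stands the hinged drop guard; its rubber stops are on the base at x = 172 mm.
- mould_mouth (a point): Centre of the middle mould's mouth, 115 mm above the bench. Three aluminium mould tubes (44 mm outside, 36 mm bore) sit side by side 85 mm apart along rack y, slanted 45 degrees in the rack's x-z plane: they open upwards and towards +x. Candles stand 95 mm deep in them and must be drawn out along that 45-degree line.
- guard (a joint): Angle (rad) of the guard: clear panel in a wire frame, 224 mm wide, 100 mm from hinge to top rail, 250 g, in the way of drawing candles out. 0 = raised, leaning 0.2 rad back to the candles; grows as its top swings to rack +x and down; 1.72 = nearly level on its stops, rail 80 mm above the bench. Slight friction: it stays near upright, but falls if let go well past it.
- guard_handle (a point): Middle of the guard's handle: a black round grip, 14 mm diameter, 55 mm long along rack y, on the end of the guard's top rail that sticks out past the rack's left (+y) side; 157.5 mm to the +y side of the rack's middle and 100 mm from the hinge line. Nothing else is within 30 mm of it but the rail itself.
- guard_hinge (a point): The point on the guard's hinge axis (along rack y, 75 mm above the bench, 92 mm to the +x side of the rack's origin) in line with the middle of the handle.
- candle_flat_mid (a point): The wanted candle: plain shaft with a flat top and a short wick, 165 mm long. Loose ivory wax, round shaft of 32 mm diameter, about 125 g, in any of the three moulds. This point is at the centre of its shaft, 82.5 mm from foot and from top. In the mould its upper 70 mm stands out of the tube. Its z axis runs along the candle from foot to top (at first 45 degrees from upright, leaning to rack +x).
- candle_flat_foot (a point): Centre of the flat underside (foot) of the wanted flat-topped candle; same axes as its centre.
- candle_spire_mid (a point): Candle with a pointed cone top, 180 mm long; not wanted, stays in its mould. Loose ivory wax, round shaft of 32 mm diameter, about 125 g, in any of the three moulds. This point is on its axis 82.5 mm from the foot. Its z axis runs along the candle from foot to top (at first 45 degrees from upright, leaning to rack +x).
- candle_ball_mid (a point): Candle with a ball-shaped head on a narrow neck, 173 mm long; not wanted, stays in its mould. Loose ivory wax, round shaft of 32 mm diameter, about 125 g, in any of the three moulds. This point is on its axis 82.5 mm from the foot. Its z axis runs along the candle from foot to top (at first 45 degrees from upright, leaning to rack +x).
- tin: Loose open tin, 90 mm across, 110 mm high; origin under its centre. Bystander.
- jar: Loose amber glass jar, 72 mm across, 100 mm high; origin under its centre. Bystander.
- scraper: Loose flat spatula lying on the bench, handle to its own -x; origin under its middle. Bystander.
- finial: Loose dark wooden pointed finial, 60 mm across, 60 mm high; origin under its centre. Bystander.
- finial2: A second such wooden finial. Bystander.
- spool: Loose wooden spool, 64 mm across, 45 mm high; origin under its centre. Bystander.

How it is judged:
On the way, in this order (a step that is already met when the one before it is completed fails the run):
1. the guard lies down on its stops (value of joint guard above 1.62 rad), for 0.2 s.
2. the flat-topped candle is drawn most of the way out of its mould (x of candle_flat_foot in the frame of rack above -0.02 m), for 0.05 s.
3. it is upright, wick up, and raised (height (world z) of candle_flat_foot above 0.12 m and angle between candle_flat_mid's own z axis and vertical below 0.2 rad), for 0.2 s.
At the end, for the whole second after the job is handed in: The fingers hold the flat-topped candle still (under 50 mm/s), wick up, within 0.2 rad of upright, foot over 120 mm above the bench, not touching rack, guard, tin or jar; the guard is down (over 1.6 rad); the two other candles are within 20 mm of where they were (all of step 3 and value of joint guard above 1.6 rad and contact force between the fingers and candle_flat above 1 N and contact force between candle_flat and rack below 0.2 N and contact force between candle_flat and tin below 0.2 N and contact force between candle_flat and jar below 0.2 N and linear speed of candle_flat below 0.05 m/s and distance of each of candle_spire_mid, candle_ball_mid from where it was at the start of the episode below 0.02 m); the arm keeps its last pose, push and grip.
It fails at once if the guard drops or is slammed (turns faster than 2.5 rad/s) (velocity of joint guard above 2.5 rad/s).
It fails at once if another candle is pulled or pushed out of place (20 mm) (distance of any of candle_spire_mid, candle_ball_mid from where it was at the start of the episode above 0.02 m).
It fails at once if a bystander on the bench is disturbed (30 mm) (distance of any of tin, jar, scraper, finial, finial2, spool from where it was at the start of the episode above 0.03 m).
It also fails if it takes over 58 s, if anything falls off the work surface, if the arm or the gripper's body presses on something with over 40 N, if the wrist force passes 120 N, or if a joint passes its speed limit or range.

## Robot

A 7-joint arm with a two-finger parallel gripper is mounted at the origin on the work surface. World frame = base frame: x ahead of the robot, y to its left, z up, the work surface at z = 0. Lengths are in m, angles in rad, forces in N, time in s.
With the tool pointing down it reaches from about 0.425 to 0.875 m from the base axis. Payload 9.9 kg.
Tool frame: the origin (TCP) lies on the centre line of the jaws, within the pads' length; the fingertips stand 25 mm ahead of it and the grasp point (between the pads) lies 6 mm ahead of it (tip_reach is the distance from the TCP to the fingertips, in m); z points along the fingers, y is the line along which they close (so a half turn about z gives the same grasp; the last joint's range is limited). The gripper opens to 85 mm and grips with 20 to 120 N. Pads are 22 mm wide; open, the fingers measure 114 mm over their backs; the gripper's body (76 mm by 85 mm) begins 54 mm behind the grasp point. The pads swing forward as they close: fully open they stand 13 mm farther back than shut.
Start: joints at [1.027, 0.576, 0.025, 1.437, -0.015, 1.129, -0.057], TCP at [0.3, -0.605, 0.221] pointing down, gripper open.
Joint ranges: [-2.76, 2.76], [-0.34, 2.15], [-1.52, 1.57], [0.19, 2.46], [-1.09, 4.23], [0.17, 1.99], [-2.82, 2.82]. Speed limits (rad/s): [2.22, 2.22, 3.01, 3.01, 3.14, 3.14, 3.14].

## Interface

Orientations are given as [roll, pitch, yaw] about the fixed x, y, z axes, in that order (R = Rz(yaw) Ry(pitch) Rx(roll)).
In Python, from bench import observe, get_image, camera_model, close_job, cut_out, tip_reach gives the robot as it stands.
- The arm moves only by the tool move_arm, never from a script. Its argument "increments" is text: rows parted by semicolons, each of 7 numbers parted by spaces: the shift along the tool's x, y, z in units of 0.075 m (1.0 is 0.075 m), then the turn, a rotation vector about the tool's x, y, z in units of 45 degrees (1.0 is 45 degrees), then the opening, from 0 (shut) to 1 (fully open). In form: x y z rx ry rz grip; .... A call has 1 to 20 rows; each row shifts and turns the commanded pose from where the row before left it, along the tool's axes as they then stand; what a row does not reach is not made up. A row lasts 1/12 s, in which the tool goes at most 41.7 mm and 7.16 degrees, less where a joint would pass 70% of its speed; a pose out of reach is approached as far as the arm can. A call with a number of a shift or a turn outside -1 to 1 is refused whole. A call with a gripper value outside its range is refused whole. The fingers move at their own pace and stop on an object; "newtons" is the grip in N (left out, the last holds). Time passes only in rows, so rows that do not move let the fingers close. It gives the time, the measured TCP pose, the force, the opening and the grip force at its end, in the units of the state.
- observe(): the state, without advancing time (a new reading comes with each control period).
- get_image(name): name is "side" or "top"; returns the picture (384x512x3 uint8, blue, green, red); there is no depth.
- camera_model(name): a dict with "camera_matrix" (3x3 intrinsics, pixels), "extrinsics" (4x4, takes a point from camera to world coordinates). Camera axes: x right, y up, looking along -z (the intrinsics and any distortion apply to the point x, -y, -z); pixel columns grow to the right and rows downward; lengths in m; the calibration is good to about 2 mm. A picture is of the moment at which its call begins. camera_model takes no time and is no camera call.
- close_job(): hands the job in; it is judged then, once.
Trained networks look in the newest picture that a camera, given by its name, has taken for a name from the list of things; names that differ only in an ending like _2 or _b are one class to them, and where a whole thing is asked for, a point or a joint stands for the part that bears it (a point fixed in the world has none). Each returns a list of dicts, best first, with "confidence" (0 to 1); they miss things now and then, are a little off and sometimes report something else, mostly with a low value. They report only what shows in the picture. A call takes as long as a camera call.
- cut_out(camera, label): "region" (384x512 bool, what is visible of it) and "bbox" ([left, top, right, bottom] in pixels, round what is visible of it).
The state is a dict: "t": time; "qpos": joint angles; "qd": joint speeds; "effort": joint torques, N m; "tcp_pos": TCP position; "tcp_rot": TCP orientation; "ft_force": force on the tool from outside, world axes, zero at the start; "moment": the same for the moment, N m; "finger_gap": opening from 0.0 (shut) to 1.0 (fully open); "gripper_force": force on a finger pad.
Only numpy, scipy, OpenCV 4.12 (cv2) and the standard library are available. Lean on these libraries where they do the work, as an engineer would, in place of code of your own. Each camera call takes 0.05 s, during which the arm holds its last target. There are 200 camera calls.

## Working session

There is one attempt and no reset: what is moved stays moved. The work goes in short steps, Python scripts to look and compute and a tool call to move; the robot and the scene stay as the last step left them, time stands still between calls to the robot, and variables do not carry over. Pictures are saved under pics/ and viewed, at most 10 in all, crops included, and the job is handed in when it is done.

Besides the shell and the picture viewer there is one more tool, called after ">>>" by a JSON object that holds its "method" and its "body". move_arm: Moves the arm, as the interface text tells. Its arguments: {"type":"object","properties":{"increments":{"type":"string"},"newtons":{"type":"number"}},"required":["increments"]}

```bash
mkdir -p pics; ls
python3 - <<'E'
from bench import *
import cv2
for n in("side","top"):
    cv2.imwrite(f"pics/{n}0.png",get_image(n)); m=camera_model(n); print(n,m)
print(observe())
E
```

```text
pics
side {'camera_matrix': array([[439.71127136,   0.        , 260.78027224],
       [  0.        , 439.71127136, 182.42563238],
       [  0.        ,   0.        ,   1.        ]]), 'extrinsics': array([[ 0.95942722,  0.21909729, -0.1774705 ,  0.24390414],
       [-0.28143197,  0.70577607, -0.65013551, -1.04239399],
       [-0.0171885 ,  0.67370358,  0.73880176,  1.28070871],
       [ 0.        ,  0.        ,  0.        ,  1.        ]])}
top {'camera_matrix': array([[363.26044819,   0.        , 257.21631555],
       [  0.        , 363.26044819, 190.14060184],
       [  0.        ,   0.        ,   1.        ]]), 'extrinsics': array([[-0.00974639,  0.98342123, -0.1810737 ,  0.34375614],
       [-0.99994717, -0.01017636, -0.00144567,  0.00532282],
       [-0.00326437,  0.18105004,  0.98346847,  1.09987023],
       [ 0.        ,  0.        ,  0.        ,  1.        ]])}
{'t': 0.1, 'qpos': array([ 1.02719319,  0.57645905,  0.02484208,  1.43779465, -0.01498792,
        1.12900062, -0.05650439]), 'qd': array([-0.00157647, -0.00133288, -0.00031998, -0.00228109,  0.00205051,
        0.00075701,  0.00126163]), 'effort': array([ 4.86376826e-03, -7.67307758e+01,  2.25752302e+00, -2.86605173e+01,
        1.59164413e-02,  8.60977307e-03,  6.79978211e-05]), 'tcp_pos': array([ 0.29937159, -0.60452767,  0.22053174]), 'tcp_rot': array([-3.14011789e+00,  8.35480747e-05,  4.59841312e-01]), 'ft_force': array([ 0.68786135,  0.05217732, -0.12209665]), 'moment': array([ 0.01215283, -0.0530913 , -0.02204576]), 'gripper_force': 0.0, 'finger_gap': 1.0002891315493776}
```

View pics/side0.png

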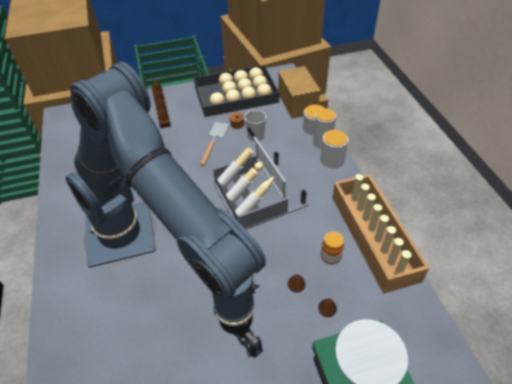

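View pics/top0.png

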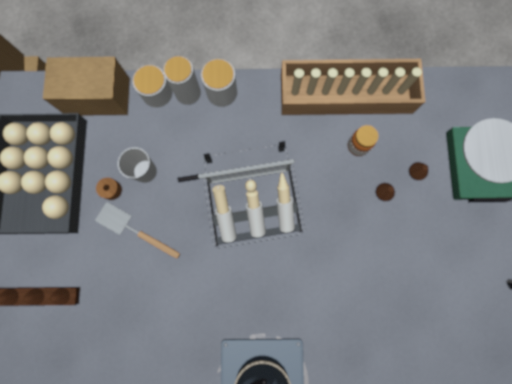

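Run:
```python
from bench import *
for n in("side","top"):
  for l in ("rack","guard","guard_handle","candle_flat_mid","candle_spire_mid","candle_ball_mid","tin","jar","finial","spool","scraper"):
    for d in cut_out(n,l)[:3]:
        import numpy as np
        v,u=np.nonzero(d["region"]); print(n,l,round(d["confidence"],2),d["bbox"],u.mean().round(1),v.mean().round(1))
```

```text
side rack 0.6 [212.8, 124.7, 309.8, 229.9] 257.3 189.5
side guard_handle 0.92 [245.6, 127.6, 285.2, 196.3] 269.0 166.4
side candle_flat_mid 0.47 [234.7, 146.1, 253.1, 167.3] 243.9 156.4
side candle_spire_mid 0.42 [236.9, 146.4, 254.4, 165.8] 243.8 156.7
side candle_ball_mid 0.57 [243.5, 165.0, 263.3, 182.4] 252.9 171.7
side tin 0.62 [236.4, 143.8, 254.2, 167.4] 243.8 156.7
side finial 0.61 [316.3, 300.2, 339.3, 313.3] 327.2 307.3
side finial 0.55 [290.5, 274.4, 304.8, 292.4] 295.4 283.2
side spool 0.61 [228.2, 114.6, 244.2, 125.9] 237.0 120.5
side scraper 0.78 [199.5, 127.5, 228.6, 169.3] 213.6 138.8
top rack 0.94 [176.5, 141.9, 302.5, 245.5] 251.3 196.1
top guard 0.75 [179.4, 161.2, 291.7, 181.5] 240.3 172.7
top guard 0.45 [351.0, 126.1, 379.4, 160.3] 362.7 140.8
top guard_handle 0.94 [178.9, 158.2, 291.5, 184.4] 239.8 172.8
top candle_flat_mid 0.74 [213.4, 185.8, 230.0, 214.5] 220.7 199.4
top candle_spire_mid 0.56 [279.8, 174.4, 293.6, 203.3] 283.3 191.0
top candle_ball_mid 0.62 [409.5, 164.2, 426.8, 180.8] 418.7 171.0
top candle_ball_mid 0.58 [243.9, 177.6, 260.7, 210.5] 251.8 194.1
top tin 0.75 [96.0, 183.4, 123.9, 201.3] 108.6 188.9
top tin 0.64 [119.2, 149.5, 155.4, 181.8] 137.5 165.3
top tin 0.23 [178.9, 161.2, 295.1, 182.2] 241.0 172.5
top jar 0.95 [348.6, 125.9, 379.6, 159.0] 362.7 140.8
top finial 0.7 [408.1, 161.9, 426.6, 182.1] 418.5 171.2
top finial 0.5 [376.8, 179.9, 396.2, 199.3] 385.5 191.8
top spool 0.7 [98.1, 181.3, 122.9, 201.8] 108.9 188.6
top scraper 0.69 [92.6, 201.2, 179.5, 258.0] 127.9 227.0
```

The top view shows the candles in order from the left: flat at (221,199), ball at (252,194) and spire at (284,190). The guard is raised along (200–293,170), with its handle at (188,179). I'll zoom in to fit the rack pose.

Run:
```python
import cv2
t=cv2.imread("pics/top0.png")[130:260,170:310]; cv2.imwrite("pics/tc.png",cv2.resize(t,None,fx=4.5,fy=4.5,interpolation=cv2.INTER_CUBIC))
t=cv2.imread("pics/side0.png")[115:235,195:325]; cv2.imwrite("pics/sc.png",cv2.resize(t,None,fx=5,fy=5,interpolation=cv2.INTER_CUBIC))
```

```text
(no output)
```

View pics/tc.png

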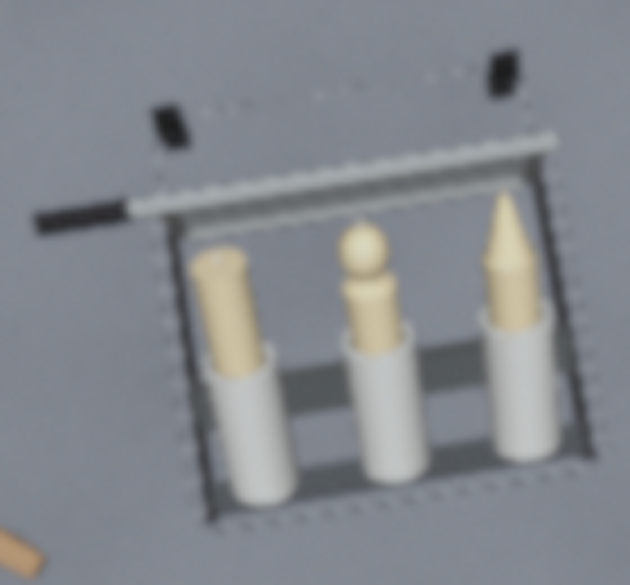

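View pics/sc.png

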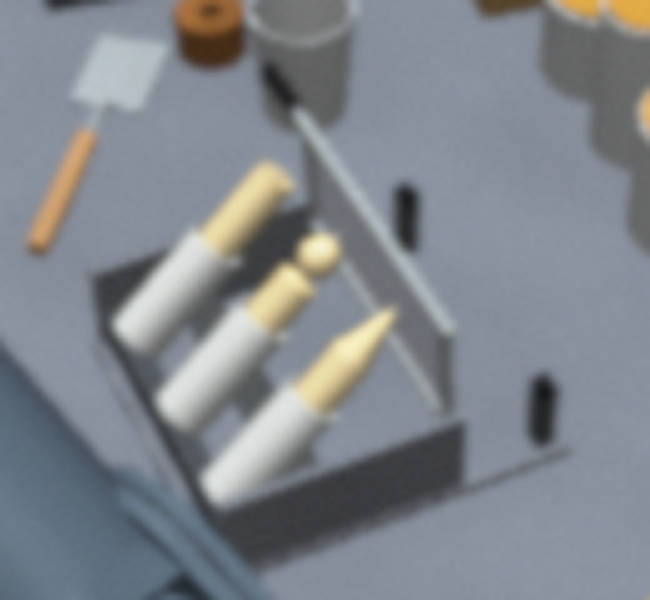

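```bash
cat > h.py <<'E'
import numpy as np
from bench import *
from scipy.spatial.transform import Rotation as R
def proj(n,P):
    m=camera_model(n);T=np.linalg.inv(m["extrinsics"]);p=P@T[:3,:3].T+T[:3,3]
    q=np.c_[p[:,0],-p[:,1],-p[:,2]]@m["camera_matrix"].T
    return q[:,:2]/q[:,2:]
def rackw(p,P): 
    c,s=np.cos(p[2]),np.sin(p[2]); P=np.atleast_2d(P)
    return np.c_[p[0]+c*P[:,0]-s*P[:,1],p[1]+s*P[:,0]+c*P[:,1],P[:,2]]
E
python3 - <<'E'
from h import *
from scipy.optimize import least_squares
names=["spire","flat","handle","railR","BL","BR"]
P=np.array([[.060,-.085,.175],[.0495,.085,.1645],[.072,.1575,.173],[.072,-.112,.173],[-.09,.125,.09],[-.09,-.125,.09]])
T=np.array([[503,190],[220,262],[82,216],[555,142],[212,518],[592,455]])/4.5+[170,130]
S=np.array([[397,308],[278,180],[281,88],[450,328]])/5+[195,115]
f=lambda p:np.r_[(proj("top",rackw(p,P))-T).ravel(),(proj("side",rackw(p,P[:4]))-S).ravel()]
r=least_squares(f,[.35,0,0.1],loss="soft_l1");print(r.x,r.x[2]*57.3);print(f(r.x).reshape(-1,2).round(1))
for n,l in (("handle",[.072,.1575,.173]),("hinge",[.092,.1575,.075]),("mouthL",[0,.085,.115]),("flattop",[.0495,.085,.1645])): print(n,rackw(r.x,l).round(4))
# bystanders on bench, top view
m=camera_model("top");K=np.linalg.inv(m["camera_matrix"]);E=m["extrinsics"]
for n,u,v,z in (("tin",134,163,.11),("jar",366,137,.1),("spool",108,188,.045),("scr",145,235,.01)):
    d=K@[u,v,1];d=E[:3,:3]@[d[0],-d[1],-d[2]];o=E[:3,3];print(n,(o+d*(z-o[2])/d[2]).round(3))
E
```

```text
[0.48977129 0.01649939 0.150114  ] 8.601532123480544
[[ 0.2 -0.3]
 [-0.3 -1.4]
 [ 1.3  4.2]
 [-2.   4.5]
 [-2.9 -1.8]
 [ 2.  -2.3]
 [ 0.1  0.3]
 [ 1.  -1.6]
 [-2.1  1.6]
 [-3.9  0.8]]
handle [[0.5374 0.183  0.173 ]]
hinge [[0.5572 0.186  0.075 ]]
mouthL [[0.4771 0.1005 0.115 ]]
flattop [[0.526  0.1079 0.1645]]
tin [0.607 0.353 0.11 ]
jar [ 0.68  -0.307  0.1  ]
spool [0.549 0.448 0.045]
scr [0.412 0.343 0.01 ]
```

Run:
```python
from h import *
from scipy.optimize import least_squares
T=np.array([[503,190],[220,262],[82,216],[555,142]])/4.5+[170,130]
S=np.array([[397,308],[278,180],[281,88],[450,328]])/5+[195,115]
def Pp(a): 
    x=.092+.1*np.sin(a-.2);z=.075+.1*np.cos(a-.2)
    return np.array([[.060,-.085,.175],[.0495,.085,.1645],[x,.1575,z],[x,-.112,z]])
f=lambda p:np.r_[(proj("top",rackw(p,Pp(p[3])))-T).ravel(),(proj("side",rackw(p,Pp(p[3])))-S).ravel()]
r=least_squares(f,[.48,0,0.15,0.1],loss="soft_l1");print(r.x,r.x[2]*57.3);print(f(r.x).reshape(-1,2).round(1))
h=Pp(r.x[3])[2]
for n,l in (("handle",h),("hinge",[.092,.1575,.075]),("mouthL",[0,.085,.115]),("flattop",[.0495,.085,.1645])): print(n,rackw(r.x,l).round(4))
```

```text
[0.48757091 0.01495105 0.16079559 0.13962026] 9.213587492594202
[[ 0.5  0.2]
 [ 0.1 -0.3]
 [ 0.8  0.3]
 [-2.7 -0.3]
 [-0.2  0.5]
 [ 0.2 -1.2]
 [ 0.3  0.5]
 [-0.5 -0.7]]
handle [[0.5472 0.1842 0.1748]]
hinge [[0.5532 0.1851 0.075 ]]
mouthL [[0.474  0.0989 0.115 ]]
flattop [[0.5228 0.1068 0.1645]]
```

Rack pose is about (0.488, 0.015), yaw 9.2°, with the guard at about 0.14 rad. I'll turn the tool so the fingers close along rack x, then go to the handle.

>>> {"method": "move_arm", "body": {"increments": "0 0 -0.073 0 0 -0.147 1;0 0 -0.073 0 0 -0.147 1;0 0 -0.073 0 0 -0.147 1;0 0 -0.073 0 0 -0.147 1;0 0 -0.073 0 0 -0.147 1;0 0 -0.073 0 0 -0.147 1;0 0 -0.073 0 0 -0.147 1;0 0 -0.073 0 0 -0.147 1;0 0 -0.073 0 0 -0.147 1;0 0 -0.073 0 0 -0.147 1;0 0 -0.073 0 0 -0.147 1;0.39 0.197 0 0 0 0 1;0.39 0.197 0 0 0 0 1;0.39 0.197 0 0 0 0 1;0.39 0.197 0 0 0 0 1;0.39 0.197 0 0 0 0 1;0.39 0.197 0 0 0 0 1;0.39 0.197 0 0 0 0 1;0.39 0.197 0 0 0 0 1;0.39 0.197 0 0 0 0 1"}}

```text
t: 2.87
tcp_pos: [0.3893, -0.3224, 0.2818]
tcp_rot: [3.141, 0.001, 1.73]
ft_force: [0.1, -0.2, -0.7]
finger_gap: 1.003
gripper_force: 0.0
```

>>> {"method": "move_arm", "body": {"increments": "0.39 0.197 0 0 0 0 1;0.39 0.197 0 0 0 0 1;0.39 0.197 0 0 0 0 1;0.39 0.197 0 0 0 0 1;0.39 0.197 0 0 0 0 1;0.39 0.197 0 0 0 0 1;0.39 0.197 0 0 0 0 1;0.39 0.197 0 0 0 0 1;0.39 0.197 0 0 0 0 1;0.39 0.197 0 0 0 0 1;0.39 0.197 0 0 0 0 1;0.39 0.197 0 0 0 0 1;0.39 0.197 0 0 0 0 1;0.39 0.197 0 0 0 0 1;0.39 0.197 0 0 0 0 0.6;0 0 0 0 0 0 0.6"}}

```text
t: 4.2
tcp_pos: [0.5389, 0.1517, 0.2817]
tcp_rot: [3.14, -0.004, 1.737]
ft_force: [-0.9, 0.3, -0.2]
finger_gap: 0.745
gripper_force: 0.0
```

>>> {"method": "move_arm", "body": {"increments": "0.21 0.09 0 0 0 0 0.6;0.2 0.09 0 0 0 0 0.6;0 0 0.3 0 0 0 0.6;0 0 0.3 0 0 0 0.6;0 0 0 0 0 0 0.6;0 0 0 0 0 0 0.6"}}

```text
t: 4.7
tcp_pos: [0.5465, 0.1763, 0.2361]
tcp_rot: [-3.139, 0.001, 1.73]
ft_force: [-0.7, 0.0, 0.3]
finger_gap: 0.601
gripper_force: 0.0
```

Run:
```python
import cv2
from bench import *
a=get_image("side")[80:220,180:330]; b=get_image("top")[120:260,140:310]
cv2.imwrite("pics/c1.png",cv2.hconcat([cv2.resize(a,(400,373),interpolation=cv2.INTER_CUBIC),cv2.resize(b,(400,373))]))
```

```text
(no output)
```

View pics/c1.png

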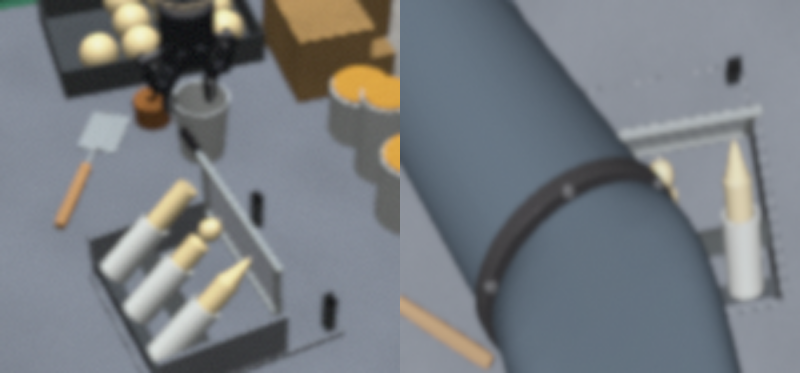

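The fingers straddle the handle: tips at crop (152–212,93), handle at (187,140). I'll descend and close lightly.

>>> {"method": "move_arm", "body": {"increments": "0.1 0 0.2 0 0 0 0.6;0 0 0.2 0 0 0 0.6;0 0 0.2 0 0 0 0.6;0 0 0.16 0 0 0 0.6;0 0 0 0 0 0 0.6;0 0 0 0 0 0 0.3;0 0 0 0 0 0 0.1;0 0 0 0 0 0 0.1;0 0 0 0 0 0 0;0 0 0 0 0 0 0;0 0 0 0 0 0 0;0 0 0 0 0 0 0", "newtons": 25}}

```text
t: 5.8
tcp_pos: [0.5459, 0.1843, 0.1797]
tcp_rot: [3.141, 0.0, 1.73]
ft_force: [-0.3, 0.6, -0.3]
finger_gap: 0.0
gripper_force: 0.0
```

Run:
```python
import cv2
from bench import *
from h import *
a=get_image("side")[90:190,210:310]
cv2.imwrite("pics/c2.png",cv2.resize(a,(600,600),interpolation=cv2.INTER_CUBIC))
o=observe();print(o["finger_gap"],o["gripper_force"])
Rm=R.from_euler("xyz",o["tcp_rot"]).as_matrix()
for d in (0,.006,.025): print(d,(proj("side",(o["tcp_pos"]+Rm[:,2]*d)[None])-[210,90])*6)
p=[.4876,.015,.161]
for L in ([.086,.130,.1748],[.086,.185,.1748]): print((proj("side",rackw(p,L))-[210,90])*6)
```

```text
-0.0009717753186423231 0.0
0 [[246.65585534 253.17717486]]
0.006 [[246.97426127 260.36691997]]
0.025 [[247.97148091 282.88457551]]
[[267.44310769 284.65823218]]
[[231.02658754 233.10033988]]
```

View pics/c2.png

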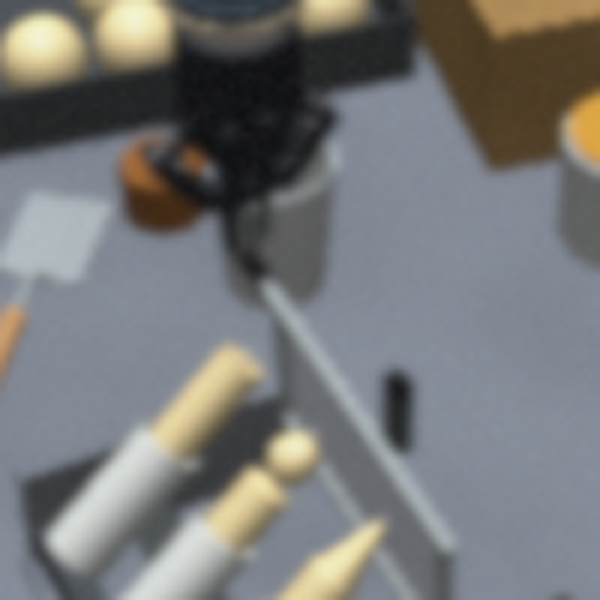

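Run:
```python
import cv2
from bench import *
a=get_image("side"); b=cv2.imread("pics/side0.png")
for n,im in(("now",a),("before",b)):
    g=cv2.cvtColor(im,cv2.COLOR_BGR2GRAY)[116:142,240:264]; print(n)
    for i,r in enumerate(g): print(116+i,*[f"{x:3d}" for x in r])
print(tip_reach)
```

```text
now
116  76  87  89  77  63  44  27  20  21  19  19  20  21  21  24  29  38  43  44  36  36  53  79 102
117  76  86  91  92  87  69  44  25  23  21  23  21  21  22  25  29  40  44  40  35  47  70  93 109
118  57  67  76  90 102  89  56  32  21  21  23  26  24  21  21  29  34  37  31  42  63  89 102 115
119  35  40  54  73  90  81  55  35  23  22  28  29  28  23  21  23  32  35  38  58  83 102 112 121
120  24  26  36  49  64  60  51  35  25  20  28  32  29  22  25  32  43  48  62  84 103 116 124 125
121  24  25  27  33  43  46  42  33  22  23  26  28  28  30  37  57  70  82  95 112 122 128 127 118
122  31  29  25  26  30  35  32  28  26  21  24  32  34  39  56  87 108 115 122 129 128 120 111 103
123  40  36  29  23  26  30  24  22  19  24  34  48  57  53  70 102 121 126 124 118 112 104  96  94
124  44  41  40  39  42  41  32  24  25  36  50  67  76  68  73  93 108 110 106 102  97  94  93  92
125  46  47  53  63  73  71  59  36  31  45  62  67  71  67  70  85  96  97  96  95  95  93  91  91
126  52  59  74  90 104 102  78  49  35  49  61  65  63  62  69  83  91  94  95  94  94  93  92 
[... 3416 characters left out ...]
42 143 142 140 139 139 131 116  98  85  71  54  43  54  74  86  94  96  96  97  96  95  94 102
136 142 141 142 140 142 139 135 119 103  91  83  69  64  83 105 109 103  98  97  96  94  94  94 107
137 143 142 141 142 141 139 135 125 110  96  90  83  81 107 140 142 126 108  99  96  95  95  98 110
138 144 143 142 142 141 141 139 133 119 105  97  89  87 112 147 164 153 128 106  99  96  98 107 121
139 143 144 142 143 142 142 141 137 129 117 105  98  91 107 138 165 170 149 121 104 103 108 119 131
140 142 143 143 143 142 143 142 140 138 130 120 110 104 106 123 153 171 165 143 121 118 123 133 139
141 143 143 143 143 143 142 142 144 142 139 133 127 121 119 121 135 161 171 163 144 135 139 139 144
0.025
```

```bash
cat >> h.py <<'E'
def ray(n,u,v):
    m=camera_model(n);d=np.linalg.inv(m["camera_matrix"])@[u,v,1];E=m["extrinsics"]
    d=E[:3,:3]@[d[0],-d[1],-d[2]];return E[:3,3],d/np.linalg.norm(d)
def tri(a,b):
    A=[];B=[]
    for n,u,v in(a,b):
        o,d=ray(n,u,v);M=np.eye(3)-np.outer(d,d);A.append(M);B.append(M@o)
    X=np.linalg.lstsq(np.vstack(A),np.hstack(B),rcond=None)[0]
    return X,[proj(n,X[None])[0]-[u,v] for n,u,v in(a,b)]
E
python3 - <<'E'
from h import *
import cv2
print(tri(("top",188.2,178),("side",250.4,131.8)))
print("spire",tri(("top",281.8,172.2),("side",274.4,176.6)))
print("flat",tri(("top",218.9,188.2),("side",250.6,151)))
# start-pose fingertips
Rm=R.from_euler("xyz",[-3.14,0,.46]).as_matrix();t=np.array([.2994,-.6045,.2205])
for d in (0,.012,.025): print(d,proj("side",(t+Rm[:,2]*d+np.outer([-1,1],Rm[:,1])*.0425)).round(1))
a=cv2.imread("pics/side0.png")[315:365,225:275];b=get_image("side")[100:150,225:275]
cv2.imwrite("pics/c3.png",cv2.convertScaleAbs(cv2.resize(cv2.hconcat([a,b]),(800,400),interpolation=cv2.INTER_CUBIC),alpha=2.2))
o=observe();print((proj("side",(o["tcp_pos"]-[0,0,0.025])[None])-[225,100])*8)
E
```

```text
(array([0.54488556, 0.18489332, 0.18206038]), [array([-0.02452226,  0.61683696]), array([ 0.40044779, -0.13304738])])
spire (array([ 0.56128728, -0.05797012,  0.17574009]), [array([ 0.00765288, -0.1639973 ]), array([-0.11742092,  0.04126888])])
flat (array([0.52267786, 0.10783975, 0.15795449]), [array([-0.01434165,  0.28195694]), array([ 0.19255355, -0.05915457])])
0 [[228.5 330.5]
 [251.2 355.5]]
0.012 [[228.9 332.6]
 [251.4 357.4]]
0.025 [[229.2 334.7]
 [251.6 359.4]]
[[210.51099285 297.41533903]]
```

View pics/c3.png

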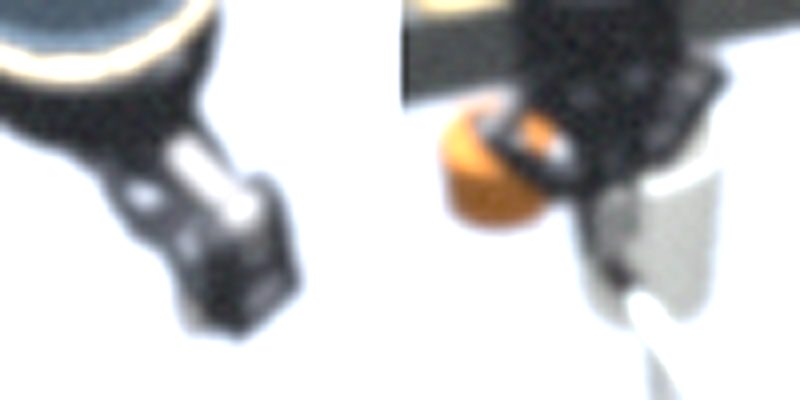

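The fingers shut above the handle: the handle (crop 622,285) hasn't moved and the fingertips end near (620,260). The tips look about 25 mm higher than modelled, so I'll open, go lower and retry.

>>> {"method": "move_arm", "body": {"increments": "0 0 0 0 0 0 0.6;0 0 0 0 0 0 0.6;0 0 0 0 0 0 0.6;0 0 0 0 0 0 0.6;0 0 0 0 0 0 0.6;0 0 0.11 0 0 0 0.6;0 0 0.11 0 0 0 0.6;0 0 0.11 0 0 0 0.6;0 0 0 0 0 0 0.6;0 0 0 0 0 0 0;0 0 0 0 0 0 0;0 0 0 0 0 0 0;0 0 0 0 0 0 0;0 0 0 0 0 0 0;0 0 0 0 0 0 0;0 0 0 0 0 0 0", "newtons": 25}}

```text
t: 7.28
tcp_pos: [0.546, 0.1845, 0.1551]
tcp_rot: [3.141, -0.0, 1.73]
ft_force: [0.2, 0.2, 2.9]
finger_gap: 0.15
gripper_force: 24.6
```

Run:
```python
import cv2
from bench import *
a=get_image("side")
g=cv2.cvtColor(a,cv2.COLOR_BGR2GRAY)[116:142,240:264]
for i,r in enumerate(g): print(116+i,*[f"{x:3d}" for x in r])
```

```text
116  58  41  27  20  17  22  26  34  34  32  24  20  22  28  30  26  22  25  26  34  42  44  46  42
117  59  38  23  24  20  20  29  34  37  33  27  25  22  24  23  21  23  24  32  33  36  39  35  42
118  55  37  25  19  17  19  25  30  31  26  23  19  20  22  21  20  23  25  28  32  34  30  35  51
119  52  44  31  24  19  23  21  24  22  22  20  18  17  19  20  21  24  26  27  30  31  29  34  59
120  58  51  42  29  25  21  19  18  22  24  21  24  18  20  23  24  28  35  34  32  31  26  38  61
121  61  52  45  33  24  22  19  20  20  30  36  31  25  17  20  22  25  36  41  35  33  32  44  68
122  63  55  46  40  32  25  24  24  25  33  48  42  30  21  23  20  29  40  44  38  33  40  59  78
123  58  52  46  42  33  31  28  25  25  36  49  45  35  27  21  22  26  39  41  35  34  54  71  85
124  41  43  43  42  38  33  27  27  27  38  51  53  42  31  25  22  26  30  37  36  47  67  80  88
125  24  32  37  44  43  36  28  27  27  42  59  61  49  34  26  22  27  36  45  52  64  78  88  91
126  23  27  32  43  44  40  35  27  26  46  64  66  51  35  25  27  40  54  69  76  82  86  89  93

[... 799 characters left out ...]

135 138 137 135 134 130 118  93  67  58  61  52  37  39  53  70  82  88  91  93  92  91  91  89  98
136 137 136 134 133 132 128 111  90  74  69  59  47  62  86  97  95  92  92  92  92  92  90  91 101
137 138 136 136 136 135 133 126 111  95  84  72  64  87 124 136 122 103  94  92  94  92  92  95 107
138 138 138 136 136 135 134 132 126 112  97  86  79  99 139 156 148 124 103  93  93  92  95 102 115
139 136 138 137 136 136 135 135 131 125 111  99  90 100 129 157 161 147 120 102  96  99 103 113 125
140 137 137 138 137 137 136 135 134 131 125 115 105 102 117 142 165 167 143 117 108 112 120 127 133
141 138 139 137 138 136 137 137 137 136 133 129 121 116 115 129 154 169 158 138 125 128 130 135 137
```

The handle is gripped: gap 0.15, 24.6 N. I'll swing it along the arc slowly and check halfway.

>>> {"method": "move_arm", "body": {"increments": "0 0.08 -0.003 0 0 0 0;0 0.08 0.002 0 0 0 0;0 0.08 0.006 0 0 0 0;0 0.079 0.011 0 0 0 0;0 0.078 0.016 0 0 0 0;0 0.077 0.021 0 0 0 0;0 0.076 0.025 0 0 0 0;0 0.074 0.03 0 0 0 0;0 0.072 0.034 0 0 0 0;0 0.07 0.038 0 0 0 0;0 0.068 0.042 0 0 0 0;0 0.065 0.046 0 0 0 0;0 0.062 0.05 0 0 0 0;0 0.059 0.054 0 0 0 0"}}

```text
t: 8.5
tcp_pos: [0.6217, 0.1962, 0.1263]
tcp_rot: [-3.141, 0.0, 1.73]
ft_force: [-1.4, -0.2, 3.5]
finger_gap: 0.151
gripper_force: 25.5
```

>>> {"method": "move_arm", "body": {"increments": "0 0.056 0.057 0 0 0 0;0 0.052 0.061 0 0 0 0;0 0.048 0.064 0 0 0 0;0 0.045 0.066 0 0 0 0;0 0.04 0.069 0 0 0 0;0 0.036 0.071 0 0 0 0;0 0.032 0.073 0 0 0 0;0 0.027 0.075 0 0 0 0;0 0.023 0.077 0 0 0 0;0 0.018 0.078 0 0 0 0;0 0.014 0.079 0 0 0 0;0 0.009 0.079 0 0 0 0;0 0.004 0.08 0 0 0 0;0 0 0 0 0 0 0"}}

```text
t: 9.67
tcp_pos: [0.6517, 0.2012, 0.0568]
tcp_rot: [3.141, 0.0, 1.73]
ft_force: [1.3, -1.6, -1.1]
finger_gap: 0.153
gripper_force: 26.6
```

>>> {"method": "move_arm", "body": {"increments": "0 0 0.04 0 0 0 0;0 0 0.04 0 0 0 0;0 0 0 0 0 0 0"}}

```text
t: 9.92
tcp_pos: [0.6518, 0.2017, 0.0545]
tcp_rot: [3.139, 0.0, 1.73]
ft_force: [-9.1, -6.4, 29.6]
finger_gap: 0.152
gripper_force: 30.5
```

Run:
```python
from h import *
import cv2
a=get_image("side")
p=[.4876,.015,.161]
cv2.imwrite("pics/c4.png",cv2.resize(a[90:230,200:350],(640,597),interpolation=cv2.INTER_CUBIC))
for ang in (1.3,1.5,1.72):
  x=.092+.1*np.sin(ang-.2);z=.075+.1*np.cos(ang-.2)
  print(ang,((proj("side",rackw(p,[[x,-.112,z],[x,.112,z]]))-[200,90])*4.267).round())
```

```text
1.3 [[460. 390.]
 [338. 228.]]
1.5 [[466. 402.]
 [344. 240.]]
1.72 [[468. 418.]
 [347. 256.]]
```

View pics/c4.png

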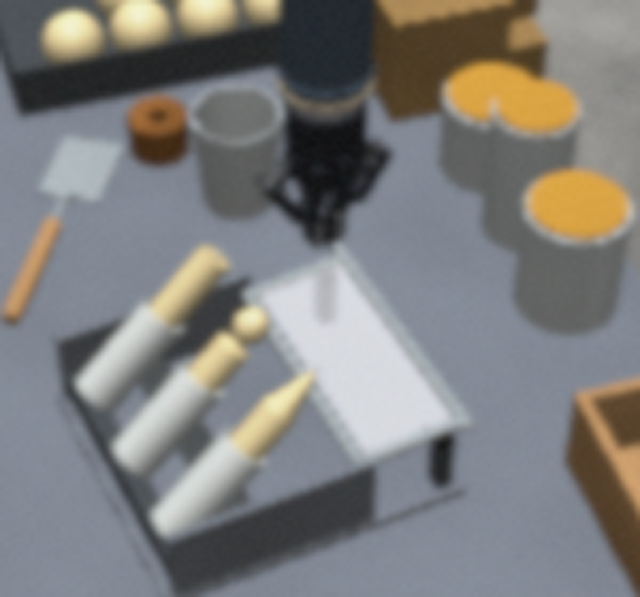

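The guard lies on its stops: its rail end at crop (468,418) matches the 1.72 rad prediction, and 30 N of reaction shows contact. I'll release, lift and turn towards the candle.

>>> {"method": "move_arm", "body": {"increments": "0 0 -0.04 0 0 0 0;0 0 -0.01 0 0 0 0.2;0 0 0 0 0 0 0.6;0 0 0 0 0 0 0.6;0 0 0 0 0 0 0.6;0 0 0 0 0 0 0.6;0 0 -0.1 0 0 0 0.6;0 0 -0.2 0 0 0 0.6;0 0 -0.4 0 0 0 0.6;0 0 -0.5 0 0 0 0.6;0 0 -0.5 0 0 0 0.6;0 0 -0.5 0 0 0 0.6;0 0 -0.5 0 0 0 0.6"}}

```text
t: 11.05
tcp_pos: [0.6509, 0.2013, 0.2599]
tcp_rot: [3.141, -0.0, 1.73]
ft_force: [1.6, 0.1, -0.3]
finger_gap: 0.603
gripper_force: 0.0
```

>>> {"method": "move_arm", "body": {"increments": "0 0 0 0 0 0.15 0.6;0 0 0 0 0 0.15 0.6;0 0 0 0 0 0.15 0.6;0 0 0 0 0 0.15 0.6;0 0 0 0 0 0.15 0.6;0 0 0 0 0 0.15 0.6;0 0 0 0 0 0.15 0.6;0 0 0 0 0 0.15 0.6;0 0 0 0 0 0.15 0.6;0 0 0 0 0 0.15 0.6;0 0 0 0 0 0.15 0.6;0 0 0 0 0 0.15 0.6;0 0 0 0 0 0.15 0.6;0 0 0 0 0 0.05 0.6;0 0 0 0 0 0 0.6"}}

```text
t: 12.3
tcp_pos: [0.6511, 0.2016, 0.2579]
tcp_rot: [-3.141, -0.0, 0.158]
ft_force: [-0.3, 0.1, -0.3]
finger_gap: 0.603
gripper_force: 0.0
```

Run:
```python
from h import *
from scipy.optimize import least_squares
o=observe();print(o["tcp_pos"],o["tcp_rot"],o["qpos"].round(2))
for n in ("guard","candle_flat_mid"):
  for c in("side",):
    for d in cut_out(c,n)[:2]:
      v,u=np.nonzero(d["region"]);print(n,d["confidence"],d["bbox"])
```

```text
[0.65107768 0.20158224 0.2578952 ] [-3.14132989e+00 -1.93322843e-04  1.57610174e-01] [-0.29  0.56 -0.15  1.36  0.08  1.23 -1.85]
guard 0.6 [258.3, 147.1, 310.3, 196.3]
candle_flat_mid 0.55 [236.7, 148.8, 253.5, 167.1]
```

>>> {"method": "move_arm", "body": {"increments": "-0.36 0.163 0 0 0 0 0.7;-0.36 0.163 0 0 0 0 0.7;-0.36 0.163 0 0 0 0 0.7;-0.36 0.163 0 0 0 0 0.7;-0.36 0.163 0 0 0 0 0.7;-0.35 0.165 0 0 0 0 0.7;0 0 0.3 0 0 0 0.7;0 0 0.3 0 0 0 0.7;0 0 0.2 0 0 0 0.7;0 0 0 0 0 0 0.7;0 0 0 0 0 0 0.7"}}

```text
t: 13.32
tcp_pos: [0.5035, 0.1031, 0.1974]
tcp_rot: [-3.142, 0.001, 0.16]
ft_force: [0.4, -0.5, -0.1]
finger_gap: 0.697
gripper_force: 0.0
```

Run:
```python
from h import *
import cv2
a=get_image("side")
cv2.imwrite("pics/c5.png",cv2.convertScaleAbs(cv2.resize(a[110:210,190:290],(600,600),interpolation=cv2.INTER_CUBIC),alpha=1.6))
```

```text
(no output)
```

View pics/c5.png

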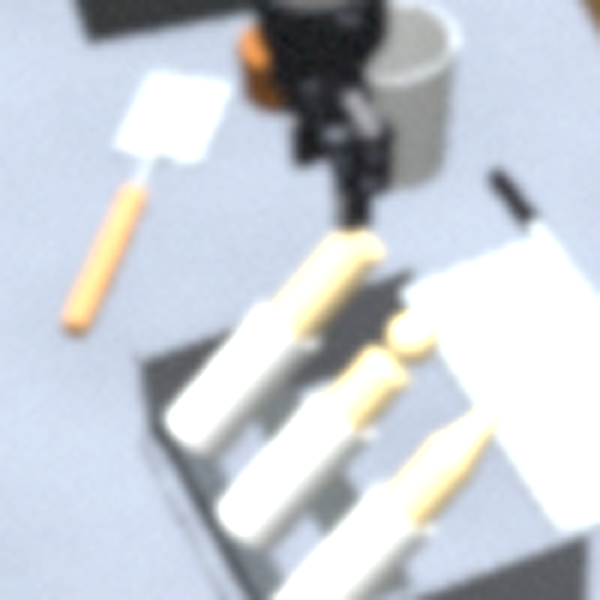

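The near fingertip is at crop (355,225), so the jaw centre is in line with the shaft at (330,265). The tips are about 64 mm above the grasp point, as expected. I'll descend and grip.

>>> {"method": "move_arm", "body": {"increments": "0 0 0.2 0 0 0 0.7;0 0 0.2 0 0 0 0.7;0 0 0.2 0 0 0 0.7;0 0 0.2 0 0 0 0.7;0 0 0.19 0 0 0 0.7;0 0 0 0 0 0 0.7", "newtons": 60}}

```text
t: 13.87
tcp_pos: [0.5033, 0.1031, 0.1222]
tcp_rot: [3.142, 0.002, 0.16]
ft_force: [-1.5, 1.0, 0.3]
finger_gap: 0.707
gripper_force: 0.0
```

>>> {"method": "move_arm", "body": {"increments": "0 0 0 0 0 0 0.4;0 0 0 0 0 0 0.3;0 0 0 0 0 0 0.2;0 0 0 0 0 0 0;0 0 0 0 0 0 0;0 0 0 0 0 0 0;0 0 0 0 0 0 0", "newtons": 60}}

```text
t: 14.45
tcp_pos: [0.5048, 0.105, 0.125]
tcp_rot: [-3.14, -0.003, 0.16]
ft_force: [-1.1, 4.5, 2.7]
finger_gap: 0.354
gripper_force: 58.7
```

>>> {"method": "move_arm", "body": {"increments": "0.05 0 -0.05 0 0 0 0;0.1 0 -0.1 0 0 0 0;0.1 0 -0.1 0 0 0 0;0.1 0 -0.1 0 0 0 0"}}

```text
t: 14.78
tcp_pos: [0.5297, 0.108, 0.1508]
tcp_rot: [-3.141, -0.0, 0.16]
ft_force: [-2.0, 1.3, -1.1]
finger_gap: 0.355
gripper_force: 59.1
```

Forces are low and the gap is steady, so I'll continue the draw to about 125 mm total and then lift.

>>> {"method": "move_arm", "body": {"increments": "0.12 0 -0.12 0 0 0 0;0.12 0 -0.12 0 0 0 0;0.12 0 -0.12 0 0 0 0;0.12 0 -0.12 0 0 0 0;0.12 0 -0.12 0 0 0 0;0.12 0 -0.12 0 0 0 0;0.12 0 -0.12 0 0 0 0;0 0 -0.2 0 0 0 0;0 0 -0.3 0 0 0 0;0 0 -0.3 0 0 0 0;0 0 -0.3 0 0 0 0;0 0 -0.3 0 0 0 0;0 0 0 0 0 0 0"}}

```text
t: 15.87
tcp_pos: [0.5935, 0.1177, 0.3234]
tcp_rot: [-3.141, -0.008, 0.159]
ft_force: [0.3, 0.4, -0.9]
finger_gap: 0.355
gripper_force: 59.1
```

Run:
```python
from h import *
o=observe();print(o["tcp_pos"],o["tcp_rot"],o["qpos"].round(2))
for d in cut_out("side","candle_flat_mid")[:3]:
  v,u=np.nonzero(d["region"]);print(d["confidence"],d["bbox"])
  if len(u)>5:
    w,V=np.linalg.eigh(np.cov(np.c_[u,v].T));print(u.mean(),v.mean(),V[:,1])
```

```text
[0.59347959 0.11771552 0.32343429] [-3.14072547 -0.00835963  0.15896965] [-0.18  0.4  -0.14  1.47  0.06  1.27 -1.74]
0.49 [256.3, 139.5, 310.6, 195.9]
282.79369842460613 172.8747186796699 [0.60417772 0.7968496 ]
0.48 [236.7, 148.7, 250.1, 165.2]
244.2013422818792 156.56375838926175 [-0.66186045  0.74962707]
```

Run:
```python
from h import *
import cv2
a=get_image("side");print(a[150:168:3,236:254:3].tolist()[2:4]); print(cv2.imread("pics/side0.png")[150:168:3,236:254:3].tolist()[2:4])
m=cv2.inRange(cv2.cvtColor(a,cv2.COLOR_BGR2HSV),(15,60,120),(32,200,255))
n,l,s,c=cv2.connectedComponentsWithStats(m)
for i in range(1,n):
    if s[i,4]>25 and 180<c[i,0]<340 and 60<c[i,1]<230: print(s[i],c[i])
```

```text
[[[146, 135, 129], [148, 136, 128], [147, 135, 128], [147, 135, 128], [145, 135, 127], [130, 120, 114]], [[147, 138, 132], [144, 132, 125], [129, 120, 113], [97, 91, 87], [71, 68, 65], [64, 60, 58]]]
[[[155, 143, 137], [159, 183, 194], [167, 220, 233], [144, 191, 209], [100, 132, 145], [112, 110, 109]], [[155, 173, 179], [168, 220, 233], [149, 197, 217], [106, 140, 154], [68, 78, 83], [67, 64, 64]]]
[249  67   8  19  83] [252.93975904  75.8313253 ]
[279  66  41  30 781] [298.60691421  80.57234315]
[234  70  22  28 296] [244.13175676  84.02364865]
[219  72  21  29 289] [228.89273356  87.00692042]
[210  93  14  11 100] [216.56  98.78]
[319  94   9   7  50] [322.68  97.34]
[240 103  28  35 288] [254.19791667 120.38888889]
[303 104  33  18 398] [319.43467337 112.31909548]
[323 129  25  18 336] [335.01190476 137.14583333]
[202 142  11  22  73] [206.98630137 152.75342466]
[245 162  17  19 141] [252.4964539  171.55319149]
[255 179  17  18 135] [262.76296296 188.11851852]
```

The candle is out: ivory blob at (254,120) and the mould is empty. Now I'll tilt it upright.

>>> {"method": "move_arm", "body": {"increments": "0 0 0 0 0.1 0 0;0 0 0 0 0.1 0 0;0 0 0 0 0.1 0 0;0 0 0 0 0.1 0 0;0 0 0 0 0.1 0 0;0 0 0 0 0.1 0 0;0 0 0 0 0.1 0 0;0 0 0 0 0.1 0 0;0 0 0 0 0.1 0 0;0 0 0 0 0.1 0 0;0 0 0 0 0 0 0;0 0 0 0 0 0 0;0 0 0 0 0 0 0;0 0 0 0 0 0 0"}}

```text
t: 17.13
tcp_pos: [0.5949, 0.1113, 0.3186]
tcp_rot: [3.127, -0.715, 0.156]
ft_force: [0.1, -0.1, -2.3]
finger_gap: 0.355
gripper_force: 59.3
```

Run:
```python
from h import *
import cv2
o=observe();print(o["tcp_pos"],o["tcp_rot"],o["qpos"].round(2),o["finger_gap"],R.from_euler("xyz",o["tcp_rot"]).as_matrix()[:,2])
a=get_image("side");b=get_image("top")
t=np.array([.61,.12,0.2]);print(((proj("side",np.array([t,t+[0,0,.165]]))-[200,60])*4))
cv2.imwrite("pics/c6.png",cv2.hconcat([cv2.resize(a[60:200,200:300],(400,560),interpolation=cv2.INTER_CUBIC),cv2.resize(b[110:250,180:280],(400,560))]))
```

```text
[0.5948981  0.11133752 0.31861141] [ 3.12699259 -0.71464628  0.15585574] [-0.33  0.1  -0.02  2.17  0.71  0.22 -2.42] 0.3545679604499166 [ 0.64960405  0.08729367 -0.7552446 ]
[[289.48794447 302.29051821]
 [289.93141008 156.44538174]]
```

View pics/c6.png

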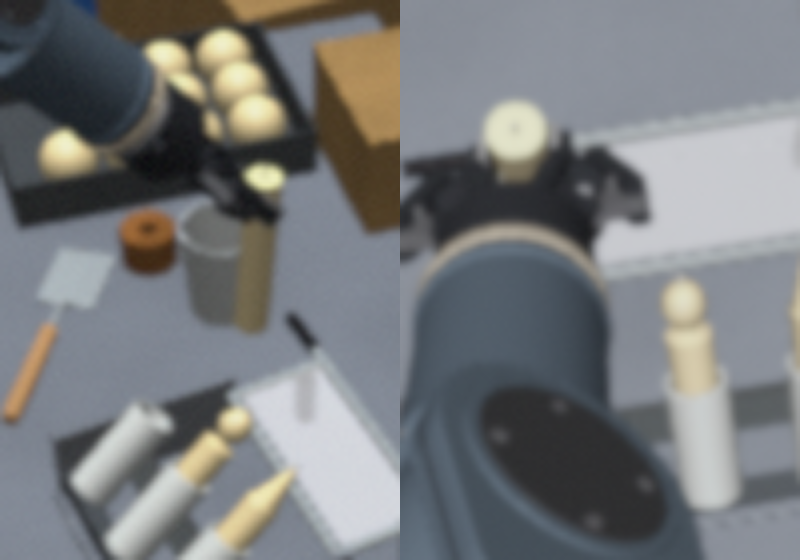

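The candle is upright to within about 5° (crop top (264,178), foot (252,325)) and clear of everything. One last height check from the top disc, then I'll hand in.

Run:
```python
from h import *
X,e=tri(("top",180+115/4,110+130/4),("side",200+264/4,60+178/4));print(X,e,"foot z",X[2]-.165)
o=observe();print(abs(o["qd"]).max(),o["gripper_force"])
if X[2]-.165>.14: print(close_job())
```

```text
[0.58415891 0.10874147 0.35684414] [array([-0.00328795,  0.33940084]), array([ 0.19456631, -0.08492081])] foot z 0.19184413595097913
0.01924041661714852 59.28452283376828
the job is handed in; nothing more can be done
None
```

I handed the job in with the guard lowered onto its stops and the flat-topped candle held upright, about 5° off vertical, its foot about 19 cm above the bench; the hand-in returned no verdict.

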